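# Fit the long fuse in the sprung test bay

### The job

Fit the long fuse into the test bay: hold it sloping, push its lower end against the sprung contact so that the contact gives way, then tip the other end down behind the fixed contact so that the fuse lies flat, held between the two contacts, and let go. Leave the short fuse where it lies.

Things in the scene. Friction and masses are not known exactly. Their poses are not given: they have to be found in the camera images.
- fuse_center (a point): Centre of the long fuse, a square bar 110 mm long (its x axis) and 26 x 26 mm in section, white ceramic with a plain steel cap on each end, about 0.18 kg; both ends are alike. It starts lying flat on the bench, centre 13 mm up.
- spare_center (a point): Centre of the short fuse, a bystander: same look and section (26 x 26 mm) but only 70 mm long (its x axis). Too short for the bay.
- bay_seat (a point): Where the fuse's centre belongs in the fixed bay, 51 mm above the bench; x points along the bay to the sprung contact, z up. From here: floor 13 mm below (pads x -55 to -31 and 24 to 70 mm; between them finger room to 39 mm below); beside the pads cheeks 32 mm apart, flaring to 50 at the top, 15 mm up. Fixed brass contact: inner face x -55, 12 mm thick, 40 wide, top 5 mm up.
- plunger (a joint): Travel (m) of the sprung contact, a brass plate 24 mm wide, 11 mm below to 19 above the seat point: 0 free (face at the seat's x +43 mm: gap 98 mm, 12 less than the fuse), 0.012 fuse home, 0.028 fully in, towards the bay's +x; 2.2 N to start, 7.2 N fully in. Behind it at x 85 to 125 mm is a black housing 46 mm wide, top 15 mm above the seat point.
Mind the look-alikes: they are no part of the job. What is shaped like the part that bears bay_seat but blue, green or white is not meant.

How it is judged:
By the outcome, as a careful person would: the job done as asked, in the order asked, and still so for the second after the job is handed in, with the robot touching nothing.
It also fails if it takes over 38 s, if anything falls off the work surface, if the arm or the gripper's body presses on something with over 40 N, if the wrist force passes 120 N, or if a joint passes its speed limit or range.

### The arm

A 6-joint arm with a two-finger parallel gripper is mounted at the origin on the work surface. World frame = base frame: x ahead of the robot, y to its left, z up, the work surface at z = 0. Lengths are in m, angles in rad, forces in N, time in s.
With the tool pointing down it reaches from about 0.3 to 1 m from the base axis. Payload 5.1 kg.
Tool frame: the origin (TCP) lies on the centre line of the jaws, within the pads' length; the fingertips stand ahead of it and the grasp point (between the pads) lies 8 mm behind it (tip_reach is the z of the fingertips in the tool frame, in m); z points along the fingers, y is the line along which they close (so a half turn about z gives the same grasp; the last joint's range is limited). The gripper opens to 95 mm and grips with 3 to 60 N. Pads are 20 mm wide; open, the fingers measure 119 mm over their backs; the gripper's body (75 mm by 180 mm) begins 59 mm behind the grasp point.
Start: joints at [1.128, 0.124, 1.65, -0, 1.367, -0.083], TCP at [0.229, 0.608, 0.226] pointing down, gripper open.
Joint ranges: [-2.61, 2.61], [-1.02, 2.33], [0.03, 2.71], [-1.35, 4.49], [0.32, 2.68], [-2.91, 2.91]. Speed limits (rad/s): [2.57, 2.57, 3.14, 3.14, 3.14, 3.14].

### API

Orientations are given as a unit quaternion [x, y, z, w].
In Python, from bench import * gives the robot as it stands.
- The arm moves only by the tool drive_tool, never from a script. Its argument "moves" is a list that holds one entry, the list of rows, each a list of 7 numbers: the turn, a rotation vector about the tool's x, y, z normalised to -1 to 1, where 1 is 0.5 rad, then the shift along the tool's x, y, z normalised to -1 to 1, where 1 is 25 cm, then the opening, from -1 (shut) to 1 (fully open), so that 0 is half open. A call has 1 to 12 rows; each row is the pose to reach, as a shift and turn from the pose commanded when the call began, along the tool's axes at that moment; what a row does not reach only later rows make up. A row lasts 1/10 s, in which the tool goes at most 50 mm and 8.59 degrees, less where a joint would pass 70% of its speed; a pose out of reach is approached as far as the arm can. A call with a number of a shift or a turn outside -1 to 1 is refused whole. A call with a gripper value outside its range is refused whole. The fingers move at their own pace and stop on an object; "force" is the grip in N (left out, the last holds). Time passes only in rows, so rows that repeat a pose let the fingers close. It gives the time, the measured TCP pose, the force, the opening and the grip force at its end, in the units of the state.
- get_obs(): the state, without advancing time (a new reading comes with each control period).
- snapshot(name): name is "scene" or "top" or "wrist"; returns (picture, depth): 384x512x3 uint8, red, green, blue; 384x512 float32, m along the optical axis (not along the pixel's ray), 0 where there is no reading.
- camera_params(name): a dict with "camera_matrix" (3x3 intrinsics, pixels), "k1" (the pictures are not rectified: a ray, as slopes to the right and down, at radius r is drawn at 1 + k1 r^2 times it, then the intrinsics apply), "extrinsics" (4x4, takes a point from camera to world coordinates); the wrist camera has in their place "mount" (4x4, takes a point from camera to tool coordinates, whose origin is the TCP and whose axes are the flange's). Camera axes: x right, y up, looking along -z (the intrinsics and any distortion apply to the point x, -y, -z); pixel columns grow to the right and rows downward; lengths in m; the calibration is good to about 2 mm. A picture is of the moment at which its call begins: read the wrist's pose just before it. camera_params takes no time and is no camera call.
- job_done(): hands the job in; it is judged then, once.
The state is a dict: "time": time; "joint_pos": joint angles; "qd": joint speeds; "joint_torque": joint torques, N m; "tool_pos": TCP position; "tool_rot": TCP orientation; "force": force on the tool from outside, world axes, zero at the start; "torque": the same for the moment, N m; "opening": finger opening in m; "grip_force": force on a finger pad.
Only numpy, scipy, OpenCV 4.12 (cv2) and the standard library are available. Lean on these libraries where they do the work, as an engineer would, in place of code of your own. Each camera call takes 0.05 s, during which the arm holds its last target. There are 200 camera calls.

## Working session

There is one attempt and no reset: what is moved stays moved. The work goes in short steps, Python scripts to look and compute and a tool call to move; the robot and the scene stay as the last step left them, time stands still between calls to the robot, and variables do not carry over. Pictures are saved under pics/ and viewed, at most 10 in all, crops included, and the job is handed in when it is done.

Besides the shell and the picture viewer there is one more tool, called after "Call:" as name([rows], argument=value, ...), one row to a line, values as JSON. drive_tool: Moves the arm, as the interface text tells. Scaled input: -1 to 1 covers 25 cm each way for a shift and 0.5 rad each way for a turn. Its arguments: {"type":"object","properties":{"moves":{"type":"array","items":{"type":"array","items":{"type":"array","items":{"type":"number","minimum":-1,"maximum":1}}}},"force":{"type":"number"}},"required":["moves"]}

```bash
ls; mkdir -p pics; python3 - <<'E'
from bench import *
import cv2,numpy as np
print(get_obs())
for n in ["scene","top"]:
    p,d=snapshot(n); cv2.imwrite(f"pics/{n}0.png",cv2.cvtColor(p,cv2.COLOR_RGB2BGR)); np.save(f"pics/{n}0.npy",d); print(n,camera_params(n))
print(camera_params("wrist"))
E
```

```text
pics
{'time': 0.0, 'joint_pos': array([ 1.12839939e+00,  1.24492279e-01,  1.65165511e+00, -3.93287826e-05,
        1.36751339e+00, -8.25958423e-02]), 'qd': array([-1.15155020e-03, -5.61394033e-04,  9.34635860e-04,  1.65789759e-03,
       -7.40944084e-05,  1.08638639e-03]), 'joint_torque': array([ 1.25812830e-04, -4.17589831e+01, -3.59943080e+01,  7.74441613e-02,
        4.88443743e-02, -1.67447615e-04]), 'tool_pos': array([0.2286262 , 0.60780407, 0.2244065 ]), 'tool_rot': array([ 1.78927706e-01,  9.83861680e-01, -1.00363835e-03, -2.49735636e-04]), 'force': array([-0.4332876 ,  0.47968647,  0.27329199]), 'torque': array([ 0.02977163,  0.05847523, -0.02077711]), 'grip_force': 0.0, 'opening': 0.0955305614722167}
scene {'camera_matrix': array([[447.48586496,   0.        , 251.02789846],
       [  0.        , 447.48586496, 192.51957681],
       [  0.        ,   0.        ,   1.        ]]), 'k1': -0.02717131904484197, 'extrinsics': array([[ 0.79920683, -0.52139472,  0.29902505,  0.79842458],
       [ 0.60093702,  0.68324336, -0.41479298, -0.49319473],
       [ 0.01196399,  0.51120061,  0.8
[... 403 characters left out ...]
.00237936,  0.01705517],
       [-0.00144447,  0.13421689,  0.99095093,  1.35871466],
       [ 0.        ,  0.        ,  0.        ,  1.        ]])}
{'camera_matrix': array([[325.83483933,   0.        , 254.67261511],
       [  0.        , 325.83483933, 188.35183437],
       [  0.        ,   0.        ,   1.        ]]), 'k1': -0.07443761083887059, 'mount': array([[ 1.15952578e-04,  9.61406806e-01,  2.75130768e-01,
         7.81182656e-02],
       [ 9.99999876e-01,  2.15666109e-05, -4.96806852e-04,
        -6.04331479e-04],
       [-4.83567127e-04,  2.75130791e-01, -9.61406685e-01,
        -1.59325940e-01],
       [ 0.00000000e+00,  0.00000000e+00,  0.00000000e+00,
         1.00000000e+00]])}
```

View pics/scene0.png

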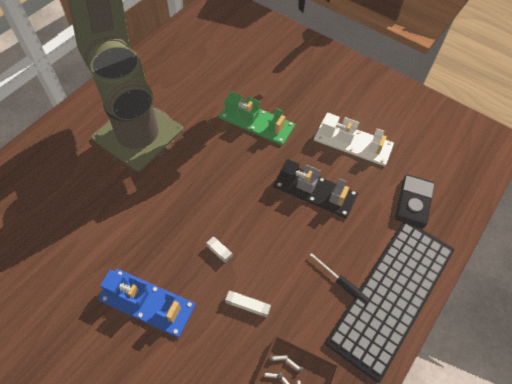

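View pics/top0.png

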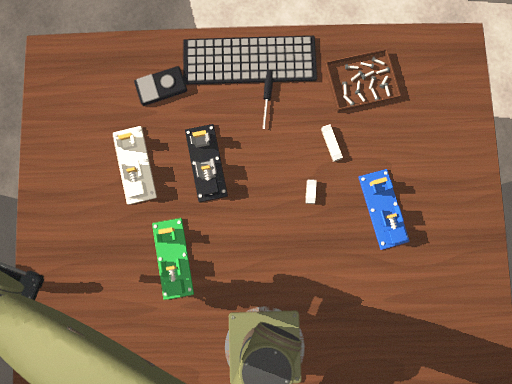

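The scene shows the black bay (scene ~(316,188), top ~(206,162)), the long fuse (scene (248,303), top (332,142)) and the short one (top (311,191)). Blue, green and white bays are decoys. I'll enlarge these next.

```bash
cat > h.py <<'E'
import numpy as np,cv2
from bench import *
from scipy.spatial.transform import Rotation as R
def ext(n,obs=None):
    c=camera_params(n)
    if n!="wrist": return c,c["extrinsics"]
    T=np.eye(4);T[:3,:3]=R.from_quat(obs["tool_rot"]).as_matrix();T[:3,3]=obs["tool_pos"]
    return c,T@c["mount"]
def rays(c,E,uv):
    uv=np.array(uv,float).reshape(-1,1,2)
    n=cv2.undistortPoints(uv,c["camera_matrix"],np.array([c["k1"],0,0,0,0.])).reshape(-1,2)
    return (E[:3,:3]@np.c_[n[:,0],-n[:,1],-np.ones(len(n))].T).T
def atz(c,E,uv,z):
    d=rays(c,E,uv);o=E[:3,3];return o+d*((z-o[2])/d[:,2])[:,None]
def atd(c,E,uv,dep):
    return E[:3,3]+rays(c,E,uv)*np.array(dep)[:,None]
def proj(c,E,P):
    q=(np.linalg.inv(E)@np.c_[P,np.ones(len(P))].T).T[:,:3]
    q=q*[1,-1,-1];x=q[:,:2]/q[:,2:];r=(x**2).sum(1,keepdims=True)
    x=x*(1+c["k1"]*r);K=c["camera_matrix"];return x*[K[0,0],K[1,1]]+K[:2,2]
E
python3 - <<'E'
from h import *
a=cv2.imread("pics/top0.png")
l=cv2.resize(a[115:215,160:260],(400,600)[:1]*2,interpolation=cv2.INTER_CUBIC)
r=cv2.resize(a[115:215,280:380],(400,400),interpolation=cv2.INTER_CUBIC)
s=cv2.imread("pics/scene0.png")
m=cv2.resize(s[150:225,265:365],(400,300),interpolation=cv2.INTER_CUBIC)
cv2.imwrite("pics/c1.png",np.vstack([np.hstack([l,r])]))
cv2.imwrite("pics/c2.png",cv2.resize(s[150:225,265:365],(800,600),interpolation=cv2.INTER_CUBIC))
# fuse blobs from colour
c,E=ext("top");d=np.load("pics/top0.npy")
hsv=cv2.cvtColor(a,cv2.COLOR_BGR2HSV);mk=((hsv[...,1]<70)&(hsv[...,2]>140)).astype(np.uint8)
for box in [(315,115,350,170),(300,175,325,208)]:
    x0,y0,x1,y1=box;sub=np.zeros_like(mk);sub[y0:y1,x0:x1]=mk[y0:y1,x0:x1]
    v,u=np.nonzero(sub);P=atz(c,E,np.c_[u,v],.026);Q=atd(c,E,np.c_[u,v],d[v,u])
    rc=cv2.minAreaRect((P[:,:2]*1000).astype(np.float32));print(rc,len(u),np.median(Q,0))
E
```

```text
((600.6648559570312, -220.43234252929688), (109.94564056396484, 32.616416931152344), 17.356325149536133) 379 [ 0.60099396 -0.22069313  0.0243919 ]
((452.61566162109375, -152.32748413085938), (29.903791427612305, 72.64688110351562), 87.31488800048828) 230 [ 0.45322079 -0.15139376  0.02444188]
```

View pics/c1.png

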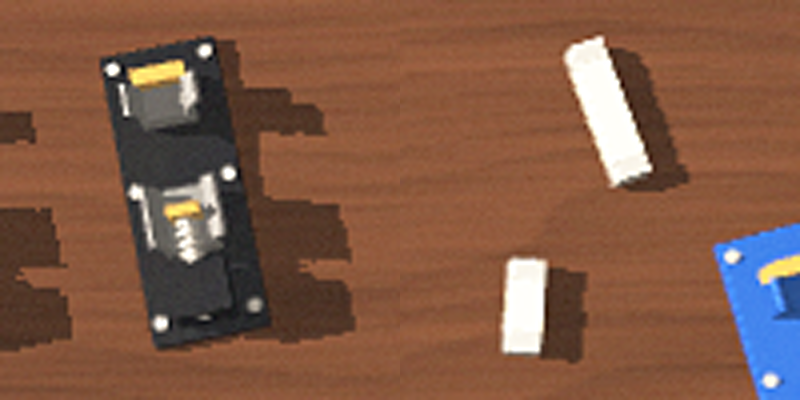

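View pics/c2.png

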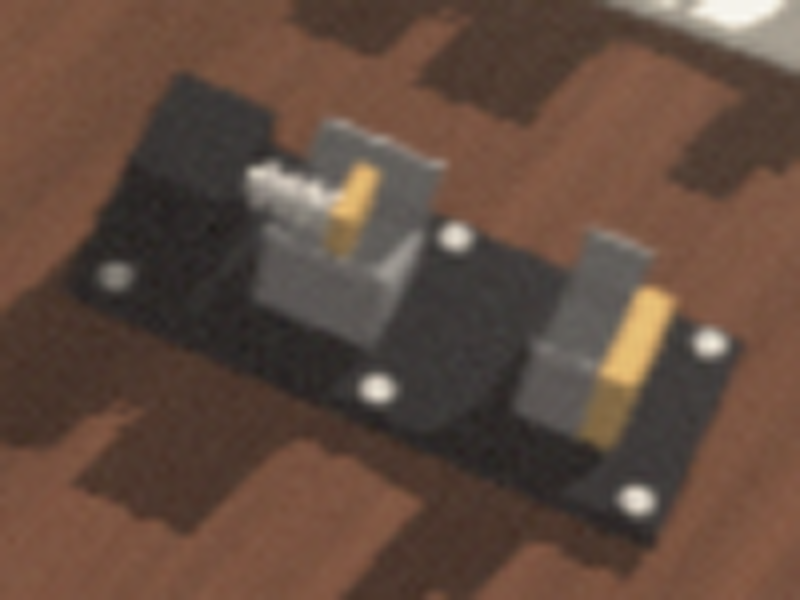

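The crops show that the bay's fixed contact is the wide brass block at the far end (crop (157,72) → top (199,133)). The plunger plate is at crop (183,209) → (205.8,167.3), with the spring and housing towards the robot. So bay +x points roughly along world −x.

```bash
cat >> h.py <<'E'
def plan(target_pos,Rt,obs=None):
    """normalised turn+shift from present measured pose to target; splits reported if >1"""
    o=obs or get_obs();R0=R.from_quat(o["tool_rot"])
    t=(R0.inv()*Rt).as_rotvec()/0.5; s=R0.inv().apply(np.array(target_pos)-o["tool_pos"])/0.25
    return np.round(np.r_[t,s],3)
def toolrot(head,pitch=0):
    """tool x along heading (rad), z down; pitch>0 tips +x end down"""
    x=np.array([np.cos(head),np.sin(head),0]);z=np.array([0,0,-1.]);y=np.cross(z,x)
    return R.from_matrix(np.c_[x,y,z])*R.from_rotvec([0,-pitch,0])
E
python3 - <<'E'
from h import *
import bench
print([n for n in dir(bench) if not n.startswith('__')], getattr(bench,'tip_reach',None), get_obs().keys())
c,E=ext("top")
f=lambda x,y:(160+x/4-.375,115+y/4-.375)
fx=atz(c,E,[f(130,80),f(185,68),f(132,70),f(182,62)],.056);pl=atz(c,E,[f(183,209)],.070)
print(fx,fx.mean(0),pl)
cor=atz(c,E,[f(102,58),f(213,38),f(270,325),f(158,349)],.012);print(cor)
a=(cor[2:].mean(0)-cor[:2].mean(0));h=np.arctan2(a[1],a[0]);print("base head",np.degrees(h),np.linalg.norm(a),cor.mean(0))
a=pl[0]-fx.mean(0);print(np.degrees(np.arctan2(a[1],a[0])),a)
x=toolrot(.3,.2).apply([1,0,0]);print("pitch check",x)
E
grep -rn tip_reach --include=* . 2>/dev/null | head
```

```text
['PlanningError', 'camera_params', 'get_obs', 'job_done', 'snapshot', 'tip_reach'] 0.011 dict_keys(['time', 'joint_pos', 'qd', 'joint_torque', 'tool_pos', 'tool_rot', 'force', 'torque', 'grip_force', 'opening'])
[[0.62738041 0.19632684 0.056     ]
 [0.63529342 0.15534053 0.056     ]
 [0.63498523 0.19478229 0.056     ]
 [0.63995833 0.15751782 0.056     ]] [0.63440435 0.17599187 0.056     ] [[0.52590466 0.15661132 0.07      ]]
[[0.65766219 0.22383722 0.012     ]
 [0.67088343 0.1381636  0.012     ]
 [0.44692699 0.09862105 0.012     ]
 [0.43115761 0.18310394 0.012     ]]
base head -169.8955007003812 0.2287790052237825 [0.55165755 0.16093145 0.012     ]
-169.87246120926196 [-0.10849969 -0.01938055  0.014     ]
pitch check [ 0.93629336  0.28962948 -0.19866933]
```

```bash
python3 - <<'E'
from h import *
print("bay view",plan([.573,.165,.24],toolrot(np.radians(190.1))))
E
```

```text
bay view [-4.000e-03 -1.000e-03 -1.072e+00 -1.913e+00 -1.173e+00 -6.000e-02]
```

Call:
drive_tool([
  [[0, 0, -0.54, -0.96, -0.59, -0.03, 1], [0, 0, -0.54, -0.96, -0.59, -0.03, 1], [0, 0, -0.54, -0.96, -0.59, -0.03, 1], [0, 0, -0.54, -0.96, -0.59, -0.03, 1], [0, 0, -0.54, -0.96, -0.59, -0.03, 1], [0, 0, -0.54, -0.96, -0.59, -0.03, 1], [0, 0, -0.54, -0.96, -0.59, -0.03, 1]],
])

```text
time: 0.8
tool_pos: [0.4035, 0.3829, 0.2329]
tool_rot: [0.047, 0.999, -0.0, 0.0]
force: [-0.8, 1.0, -0.3]
opening: 0.0951
grip_force: 0.0
```

```bash
python3 - <<'E'
from h import *
o=get_obs();print(o["time"],o["tool_pos"],plan([.573,.165,.24],toolrot(np.radians(190.1)),o))
E
```

```text
0.8 [0.40348713 0.38292049 0.2328938 ] [-0.002  0.    -0.542 -0.758 -0.804 -0.027]
```

Call:
drive_tool([
  [[0, 0, -0.54, -0.76, -0.8, -0.03, 1], [0, 0, -0.54, -0.76, -0.8, -0.03, 1], [0, 0, -0.54, -0.76, -0.8, -0.03, 1], [0, 0, -0.54, -0.76, -0.8, -0.03, 1], [0, 0, -0.54, -0.76, -0.8, -0.03, 1], [0, 0, -0.54, -0.76, -0.8, -0.03, 1], [0, 0, -0.54, -0.76, -0.8, -0.03, 1], [0, 0, -0.54, -0.76, -0.8, -0.03, 1]],
])

```text
time: 1.6
tool_pos: [0.5726, 0.1699, 0.24]
tool_rot: [-0.09, 0.996, 0.0, -0.001]
force: [-0.2, 0.8, -1.4]
opening: 0.0953
grip_force: 0.0
```

```bash
python3 - <<'E'
from h import *
import json
o=get_obs();p,d=snapshot("wrist")
np.savez("pics/w1.npz",p=p,d=d,pos=o["tool_pos"],rot=o["tool_rot"])
print(o["tool_pos"],o["qd"].max())
cv2.imwrite("pics/w1.png",cv2.cvtColor(p,cv2.COLOR_RGB2BGR)[90:390,70:470].repeat(2,0).repeat(2,1)[:600,:800])
c,E=ext("wrist",o)
# predicted features with seat guess
s=np.array([.573,.165,.051]);M=toolrot(np.radians(190.1)).as_matrix()*[1,-1,-1]
F=np.array([[-55,20,5],[-55,-20,5],[-67,20,5],[-67,-20,5],[43,12,19],[43,-12,19],[125,23,15],[125,-23,15]])/1000
print(np.round((proj(c,E,s+F@M.T)-[70,90])*2,1))
E
```

```text
[0.57263265 0.16994208 0.23997931] 0.029698677183659098
[[324.7 256. ]
 [395.7 256.2]
 [325.  275.7]
 [395.4 275.9]
 [335.9  83.1]
 [383.7  83.2]
 [311.9 -89.1]
 [407.9 -88.8]]
```

View pics/w1.png

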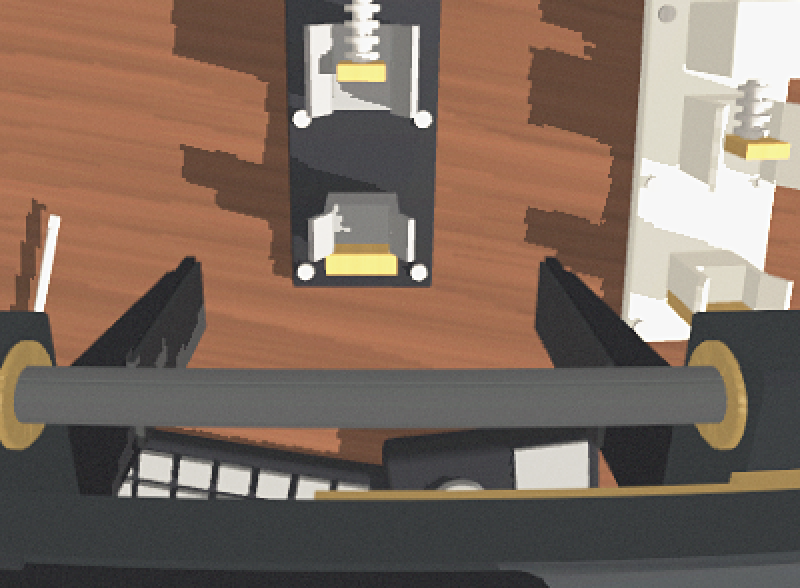

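The wrist view shows the fixed contact top at (326–397, 254–274) and the plunger at (337–385, 64–80). Both lie within about 2 px of the prediction, so I put the seat at about (0.572, 0.1655), heading 190.1°. Next, the fuse.

```bash
python3 - <<'E'
from h import *
print(plan([.6005,-.2205,.15],toolrot(np.radians(197.4))))
E
```

```text
[ 1.000e-03 -2.000e-03 -2.460e-01  1.700e-01 -1.559e+00  3.600e-01]
```

Call:
drive_tool([
  [[0, 0, -0.12, 0.08, -0.8, 0, 1], [0, 0, -0.12, 0.08, -0.8, 0, 1], [0, 0, -0.12, 0.08, -0.8, 0, 1], [0, 0, -0.12, 0.08, -0.8, 0, 1]],
])

```text
time: 2.05
tool_pos: [0.5885, -0.0293, 0.2407]
tool_rot: [-0.121, 0.993, 0.0, 0.0]
force: [0.5, -0.1, -0.5]
opening: 0.0949
grip_force: 0.0
```

```bash
python3 - <<'E'
from h import *
print(plan([.6005,-.2205,.15],toolrot(np.radians(197.4))))
E
```

```text
[ 0.001  0.001 -0.12   0.138 -0.754  0.363]
```

Call:
drive_tool([
  [[0, 0, -0.12, 0.14, -0.75, 0.36, 1], [0, 0, -0.12, 0.14, -0.75, 0.36, 1], [0, 0, -0.12, 0.14, -0.75, 0.36, 1], [0, 0, -0.12, 0.14, -0.75, 0.36, 1], [0, 0, -0.12, 0.14, -0.75, 0.36, 1], [0, 0, -0.12, 0.14, -0.75, 0.36, 1], [0, 0, -0.12, 0.14, -0.75, 0.36, 1]],
])

```text
time: 2.75
tool_pos: [0.6001, -0.2184, 0.1513]
tool_rot: [-0.15, 0.989, 0.0, 0.0]
force: [0.7, -1.1, 0.6]
opening: 0.095
grip_force: 0.0
```

```bash
cat >> h.py <<'E'
def wsnap(name,box):
    o=get_obs();p,d=snapshot("wrist");x0,y0,x1,y1=box
    a=cv2.cvtColor(p,cv2.COLOR_RGB2BGR);cv2.imwrite(f"pics/{name}.png",cv2.resize(a[y0:y1,x0:x1],None,fx=2,fy=2,interpolation=cv2.INTER_NEAREST))
    return o,p,d
E
python3 - <<'E'
from h import *
o,p,d=wsnap("w2",(70,40,470,340));c,E=ext("wrist",o)
print(o["tool_pos"])
s=np.array([.6005,-.2205,.013]);M=toolrot(np.radians(197.4)).as_matrix()*[1,-1,-1]
F=np.array([[-55,13,13],[-55,-13,13],[55,-13,13],[55,13,13]])/1000
print(np.round((proj(c,E,s+F@M.T)-[70,40])*2,1))
E
```

```text
[ 0.60011549 -0.21835623  0.15132655]
[[337.8 400.4]
 [392.3 400.3]
 [394.3 166.1]
 [334.  166.2]]
```

View pics/w2.png

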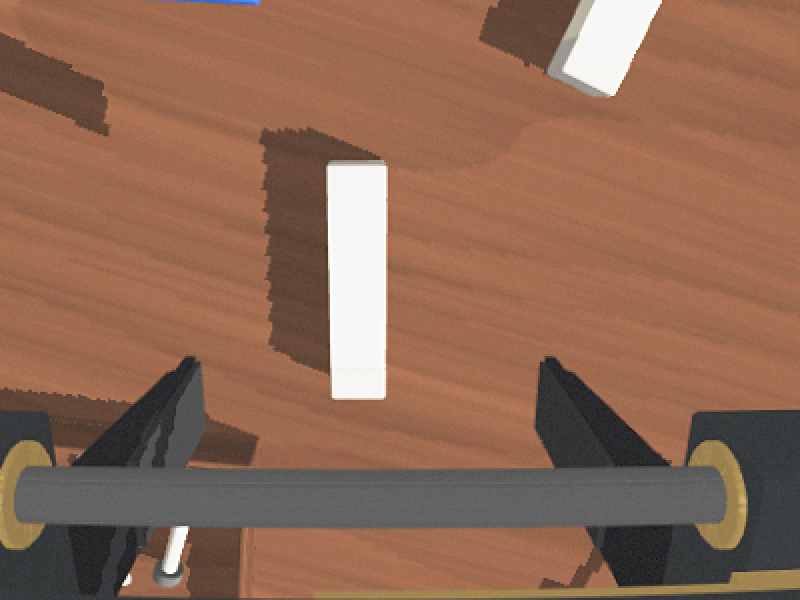

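The long fuse's top face spans (331–386, 398) to (327–386, 165), which is about 3 mm off in tool y. Corrected centre is (0.6008, −0.2239).

```bash
python3 - <<'E'
from h import *
print(plan([.597,-.2251,.0145],toolrot(np.radians(197.4))))
E
```

```text
[-0.001  0.003 -0.002  0.022 -0.022  0.55 ]
```

Call:
drive_tool([
  [[0, 0, 0, 0.022, -0.015, 0.2, 1], [0, 0, 0, 0.022, -0.015, 0.36, 1], [0, 0, 0, 0.022, -0.015, 0.36, 1], [0, 0, 0, 0.022, -0.015, 0.36, 1], [0, 0, 0, 0.022, -0.015, 0.36, 1]],
])

```text
time: 3.3
tool_pos: [0.5978, -0.2255, 0.0643]
tool_rot: [-0.15, 0.989, -0.002, 0.002]
force: [1.2, 0.0, 0.6]
opening: 0.0952
grip_force: 0.0
```

```bash
python3 - <<'E'
from h import *
print(plan([.597,-.2251,.0145],toolrot(np.radians(197.4))))
E
```

```text
[-0.007  0.008 -0.004  0.003  0.003  0.199]
```

Call:
drive_tool([
  [[0, 0, 0, 0, 0, 0.1, 1], [0, 0, 0, 0, 0, 0.17, 1], [0, 0, 0, 0, 0, 0.17, 1], [0, 0, 0, 0, 0, 0.17, 1], [0, 0, 0, 0, 0, 0.17, 1]],
])

```text
time: 3.8
tool_pos: [0.5964, -0.2259, 0.0196]
tool_rot: [-0.15, 0.989, -0.001, 0.001]
force: [0.2, -0.4, 0.1]
opening: 0.0949
grip_force: 0.0
```

```bash
python3 - <<'E'
from h import *
print(plan([.597,-.2251,.0145],toolrot(np.radians(197.4))),get_obs()["tool_pos"])
E
```

```text
[-0.003  0.003 -0.007 -0.003  0.002  0.02 ] [ 0.59635781 -0.22585675  0.01956985]
```

Lower a little, then close.

Call:
drive_tool([
  [[0, 0, 0, 0, 0.003, 0.015, 1], [0, 0, 0, 0, 0.003, 0.015, -0.1], [0, 0, 0, 0, 0.003, 0.015, -0.6], [0, 0, 0, 0, 0.003, 0.015, -0.6], [0, 0, 0, 0, 0.003, 0.015, -0.6], [0, 0, 0, 0, 0.003, 0.015, -0.6], [0, 0, 0, 0, 0.003, 0.015, -0.6], [0, 0, 0, 0, 0.003, 0.015, -0.6]],
], force=30)

```text
time: 4.6
tool_pos: [0.5952, -0.2247, 0.0144]
tool_rot: [-0.15, 0.989, -0.0, 0.0]
force: [-0.4, 0.1, -0.3]
opening: 0.0447
grip_force: 0.0
```

Call:
drive_tool([
  [[0, 0, 0, 0, 0, 0, -0.8], [0, 0, 0, 0, 0, 0, -0.8], [0, 0, 0, 0, 0, 0, -0.8], [0, 0, 0, 0, 0, 0, -0.8], [0, 0, 0, 0, 0, 0, -0.8], [0, 0, 0, 0, 0, 0, -0.8]],
], force=30)

```text
time: 5.2
tool_pos: [0.5952, -0.2248, 0.0144]
tool_rot: [-0.15, 0.989, -0.0, 0.0]
force: [0.7, -1.0, -0.7]
opening: 0.0259
grip_force: 30.0
```

```bash
python3 - <<'E'
from h import *
print(plan([.597,-.2251,.24],toolrot(np.radians(197.4))),get_obs()["tool_pos"],get_obs()["opening"],get_obs()["grip_force"])
E
```

```text
[-0.     0.    -0.007 -0.006 -0.003 -0.902] [ 0.59523368 -0.22484522  0.01442893] 0.025854657815238498 29.999657571315765
```

Call:
drive_tool([
  [[0, 0, 0, 0, 0, -0.1, -0.8], [0, 0, 0, 0, 0, -0.3, -0.8], [0, 0, 0, 0, 0, -0.5, -0.8], [0, 0, 0, 0, 0, -0.7, -0.8], [0, 0, 0, 0, 0, -0.7, -0.8], [0, 0, 0, 0, 0, -0.7, -0.8]],
])

```text
time: 5.8
tool_pos: [0.5958, -0.2249, 0.1911]
tool_rot: [-0.15, 0.989, -0.001, 0.001]
force: [-0.1, 1.2, -2.7]
opening: 0.0257
grip_force: 30.0
```

```bash
cat >> h.py <<'E'
SEAT=np.array([.572,.1655,.051]);BH=np.radians(190.1)
OFF=np.array([-.0056,0,.0014]) # fuse centre in tool frame
def bayw(v): # bay coords (mm) -> world
    M=toolrot(BH).as_matrix()*[1,-1,-1];return SEAT+M@(np.array(v)/1000)
def tobay(P): 
    M=toolrot(BH).as_matrix()*[1,-1,-1];return (M.T@(np.array(P)-SEAT))*1000
def fuseplan(cx,cz,deg,cy=0,obs=None):
    o=obs or get_obs();Rt=toolrot(BH,np.radians(deg));Rc=R.from_quat(o["tool_rot"])
    x=Rc.apply([1,0,0])
    print("fuse now",np.round(tobay(o["tool_pos"]+Rc.apply(OFF)),1),"pitch",np.degrees(np.arcsin(-x[2])).round(2),"head",(np.degrees(np.arctan2(x[1],x[0]))%360).round(2),"t",o["time"],"F",np.round(o["force"],1))
    return plan(bayw([cx,cy,cz])-Rt.apply(OFF),Rt,o)
E
python3 - <<'E'
from h import *
o,p,d=wsnap("w3",(70,40,470,340));c,E=ext("wrist",o)
Rc=R.from_quat(o["tool_rot"]).as_matrix()
F=np.array([[-55,13,-13],[-55,-13,-13],[55,-13,-13],[55,13,-13]])/1000+OFF
print(np.round((proj(c,E,o["tool_pos"]+F@Rc.T)-[70,40])*2,1))
print(fuseplan(-18,120,0))
E
```

```text
[[415.8 625.8]
 [323.7 625.8]
 [313.5 241.1]
 [426.3 241.1]]
fuse now [ 40.5 387.1 136.1] pitch -0.06 head 197.2 t 5.85 F [-0.2  0.  -2.6]
[ 0.002 -0.002  0.248 -0.424  1.51   0.065]
```

View pics/w3.png

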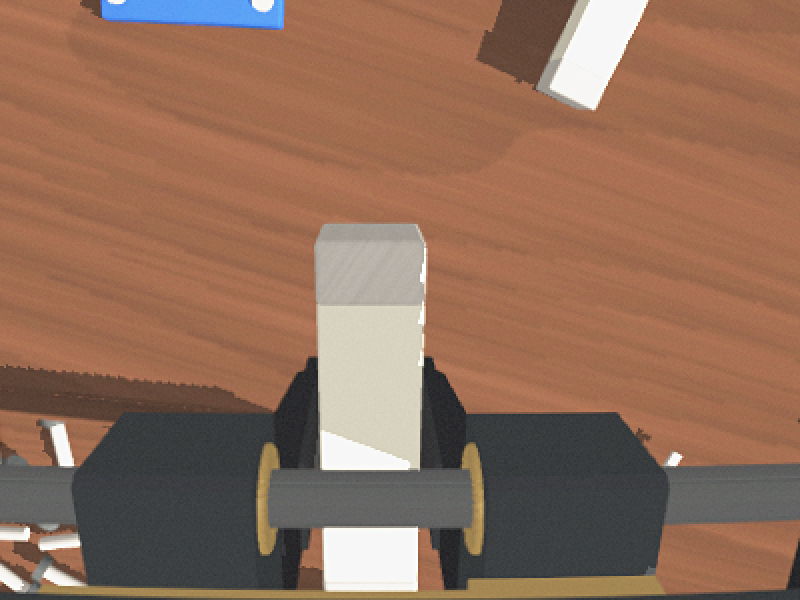

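The held fuse's sprung-end top edge is at y ≈ 240, x 315–426, matching the prediction, so the offset in the grasp is confirmed. Now over to the bay, tilting 15°.

Call:
drive_tool([
  [[0, 0, 0.12, -0.21, 0.76, 0.03, -0.8], [0, 0, 0.12, -0.21, 0.76, 0.03, -0.8], [0, 0, 0.12, -0.21, 0.76, 0.03, -0.8], [0, 0, 0.12, -0.21, 0.76, 0.03, -0.8], [0, 0, 0.12, -0.21, 0.76, 0.03, -0.8]],
])

```text
time: 6.35
tool_pos: [0.5865, -0.0225, 0.1778]
tool_rot: [-0.123, 0.992, 0.002, -0.003]
force: [0.7, 0.0, -2.6]
opening: 0.0259
grip_force: 30.0
```

```bash
python3 - <<'E'
from h import *
print(fuseplan(-18,80,15))
E
```

```text
fuse now [ 13.1 187.2 125.3] pitch -0.35 head 194.1 t 6.35 F [ 0.7  0.  -2.6]
[ 0.027 -0.536  0.138 -0.177  0.739  0.19 ]
```

Call:
drive_tool([
  [[0.01, -0.53, 0.13, -0.18, 0.74, 0.18, -0.8], [0.01, -0.53, 0.13, -0.18, 0.74, 0.18, -0.8], [0.01, -0.53, 0.13, -0.18, 0.74, 0.18, -0.8], [0.01, -0.53, 0.13, -0.18, 0.74, 0.18, -0.8], [0.01, -0.53, 0.13, -0.18, 0.74, 0.18, -0.8], [0.01, -0.53, 0.13, -0.18, 0.74, 0.18, -0.8], [0.01, -0.53, 0.13, -0.18, 0.74, 0.18, -0.8], [0.01, -0.53, 0.13, -0.18, 0.74, 0.18, -0.8]],
])

```text
time: 7.15
tool_pos: [0.589, 0.1612, 0.1365]
tool_rot: [-0.086, 0.988, 0.013, 0.131]
force: [-0.1, -0.4, -1.3]
opening: 0.0262
grip_force: 30.0
```

```bash
python3 - <<'E'
from h import *
print(fuseplan(-18,35,15))
E
```

```text
fuse now [-21.8   7.2  85.6] pitch 15.14 head 189.88 t 7.15 F [-0.1 -0.4 -1.3]
[ 0.005  0.005 -0.007  0.068  0.028  0.191]
```

Call:
drive_tool([
  [[0, 0, 0, 0.04, 0.02, 0.08, -0.8], [0, 0, 0, 0.04, 0.02, 0.08, -0.8], [0, 0, 0, 0.04, 0.02, 0.08, -0.8], [0, 0, 0, 0.04, 0.02, 0.08, -0.8]],
])

```text
time: 7.55
tool_pos: [0.5845, 0.1664, 0.1161]
tool_rot: [-0.086, 0.987, 0.013, 0.132]
force: [0.7, -0.1, -1.6]
opening: 0.026
grip_force: 30.0
```

```bash
python3 - <<'E'
from h import *
print(fuseplan(-18,35,15))
o,p,d=wsnap("w4",(130,0,430,240));c,E=ext("wrist",o)
Rc=R.from_quat(o["tool_rot"]).as_matrix()
F=np.array([[55,-13,-13],[55,13,-13]])/1000+OFF
print("fuse end",np.round((proj(c,E,o["tool_pos"]+F@Rc.T)-[130,0])*2,1))
F=[[43,12,19],[43,-12,19],[70,25,15],[70,-25,15],[24,25,15],[24,-25,15],[85,23,15],[85,-23,15]]
print(np.round((proj(c,E,np.array([bayw(f) for f in F]))-[130,0])*2,1))
E
```

```text
fuse now [-18.2   1.3  65.2] pitch 15.27 head 189.94 t 7.55 F [ 0.7 -0.1 -1.6]
[ 0.006  0.01  -0.005  0.033  0.005  0.116]
fuse end [[193.9 320.5]
 [306.7 320.4]]
[[211.7 236.8]
 [295.6 236.6]
 [161.6 137. ]
 [345.6 136.6]
 [171.7 292.4]
 [335.1 291.9]
 [165.6  78.2]
 [341.8  77.8]]
```

View pics/w4.png

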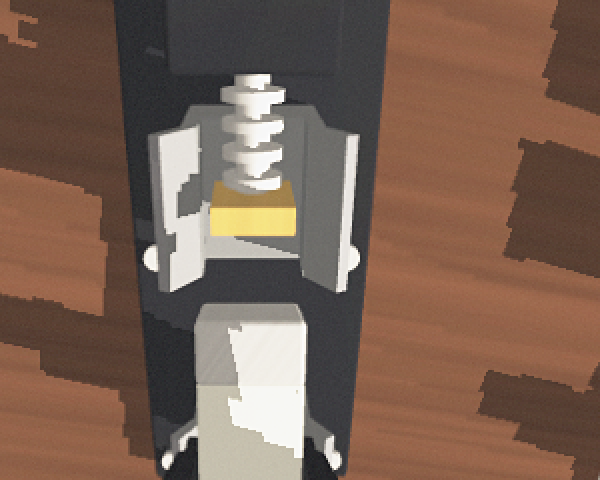

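The plunger face's top edge (210–296, 235) and the fuse end (196–306, 320) match the predictions, and both are centred on x ≈ 252. Lowering in.

Call:
drive_tool([
  [[0, 0, 0, 0.017, 0.005, 0.06, -0.8], [0, 0, 0, 0.033, 0.005, 0.116, -0.8], [0, 0, 0, 0.033, 0.005, 0.116, -0.8], [0, 0, 0, 0.033, 0.005, 0.116, -0.8]],
])

```text
time: 8.0
tool_pos: [0.5821, 0.1681, 0.0833]
tool_rot: [-0.087, 0.988, 0.013, 0.13]
force: [0.4, -0.4, -0.6]
opening: 0.0258
grip_force: 30.0
```

```bash
python3 - <<'E'
from h import *
print(fuseplan(-18,17,15))
E
```

```text
fuse now [-16.2  -0.8  32.4] pitch 15.04 head 190.0 t 8.0 F [ 0.4 -0.4 -0.6]
[ 0.006  0.001 -0.004  0.009 -0.003  0.061]
```

Call:
drive_tool([
  [[0, 0, 0, 0.004, -0.003, 0.025, -0.8], [0, 0, 0, 0.008, -0.003, 0.05, -0.8], [0, 0, 0, 0.008, -0.003, 0.06, -0.8], [0, 0, 0, 0.008, -0.003, 0.06, -0.8], [0, 0, 0, 0.008, -0.003, 0.06, -0.8]],
])

```text
time: 8.5
tool_pos: [0.5852, 0.1679, 0.0699]
tool_rot: [-0.087, 0.987, 0.013, 0.131]
force: [0.2, -0.1, -2.0]
opening: 0.026
grip_force: 30.0
```

```bash
python3 - <<'E'
from h import *
print(fuseplan(-5,17,15)); print(fuseplan(5.5,17,15))
E
```

```text
fuse now [-19.2  -0.   19. ] pitch 15.18 head 189.99 t 8.5 F [ 0.2 -0.1 -2. ]
[ 0.006  0.006 -0.004  0.057 -0.    -0.007]
fuse now [-19.2  -0.   19. ] pitch 15.18 head 189.99 t 8.5 F [ 0.2 -0.1 -2. ]
[ 0.006  0.006 -0.004  0.097 -0.    -0.018]
```

Call:
drive_tool([
  [[0, 0, 0, 0.01, 0, 0.008, -0.8], [0, 0, 0, 0.02, 0, 0.006, -0.8], [0, 0, 0, 0.03, 0, 0.003, -0.8], [0, 0, 0, 0.04, 0, 0, -0.8], [0, 0, 0, 0.05, 0, -0.003, -0.8], [0, 0, 0, 0.057, 0, -0.005, -0.8], [0, 0, 0, 0.057, 0, -0.005, -0.8], [0, 0, 0, 0.057, 0, -0.005, -0.8]],
])

```text
time: 9.3
tool_pos: [0.5715, 0.1655, 0.0676]
tool_rot: [-0.087, 0.987, 0.013, 0.132]
force: [3.8, 0.9, -3.1]
opening: 0.0257
grip_force: 30.0
```

```bash
python3 - <<'E'
from h import *
print(fuseplan(5.5,17,15))
E
```

```text
fuse now [-5.3 -0.  16.7] pitch 15.23 head 189.99 t 9.3 F [ 3.8  0.9 -3.1]
[ 0.006  0.008 -0.004  0.041 -0.    -0.013]
```

The plunger is giving way: 3.9 N for about 8 mm of travel, as expected. Push further.

Call:
drive_tool([
  [[0, 0, 0, 0.01, 0, -0.003, -0.8], [0, 0, 0, 0.02, 0, -0.006, -0.8], [0, 0, 0, 0.03, 0, -0.009, -0.8], [0, 0, 0, 0.04, 0, -0.012, -0.8], [0, 0, 0, 0.044, 0, -0.013, -0.8], [0, 0, 0, 0.044, 0, -0.013, -0.8], [0, 0, 0, 0.044, 0, -0.013, -0.8]],
])

```text
time: 10.0
tool_pos: [0.5601, 0.1634, 0.0677]
tool_rot: [-0.087, 0.987, 0.013, 0.132]
force: [5.6, 0.8, -4.5]
opening: 0.0261
grip_force: 30.0
```

```bash
python3 - <<'E'
from h import *
print(fuseplan(6,4,5)); print(fuseplan(6,1,0))
E
```

```text
fuse now [ 6.3 -0.1 16.8] pitch 15.24 head 189.99 t 10.0 F [ 5.6  0.8 -4.5]
[ 0.007  0.358 -0.003  0.011 -0.     0.046]
fuse now [ 6.3 -0.1 16.8] pitch 15.24 head 189.99 t 10.0 F [ 5.6  0.8 -4.5]
[ 0.007  0.532 -0.003  0.013 -0.     0.056]
```

```bash
python3 - <<'E'
from h import *
for a,z in((12,12.5),(9,9.8),(6,6.9),(3,4),(0,1.2)): print(fuseplan(6.3,z,a))
E
```

```text
fuse now [ 6.3 -0.1 16.8] pitch 15.24 head 189.99 t 10.0 F [ 5.6  0.8 -4.5]
[ 0.007  0.113 -0.004  0.004 -0.     0.015]
fuse now [ 6.3 -0.1 16.8] pitch 15.24 head 189.99 t 10.0 F [ 5.6  0.8 -4.5]
[ 0.007  0.218 -0.003  0.007 -0.     0.025]
fuse now [ 6.3 -0.1 16.8] pitch 15.24 head 189.99 t 10.0 F [ 5.6  0.8 -4.5]
[ 0.007  0.323 -0.003  0.009 -0.     0.035]
fuse now [ 6.3 -0.1 16.8] pitch 15.24 head 189.99 t 10.0 F [ 5.6  0.8 -4.5]
[ 0.007  0.427 -0.003  0.012 -0.     0.045]
fuse now [ 6.3 -0.1 16.8] pitch 15.24 head 189.99 t 10.0 F [ 5.6  0.8 -4.5]
[ 0.007  0.532 -0.003  0.014 -0.     0.055]
```

Call:
drive_tool([
  [[0.001, 0.055, 0, 0.002, 0, 0.007, -0.8], [0.002, 0.113, 0, 0.004, 0, 0.015, -0.8], [0.003, 0.165, 0, 0.005, 0, 0.02, -0.8], [0.004, 0.218, 0, 0.007, 0, 0.025, -0.8], [0.005, 0.27, 0, 0.008, 0, 0.03, -0.8], [0.006, 0.323, 0, 0.009, 0, 0.035, -0.8], [0.007, 0.375, 0, 0.011, 0, 0.04, -0.8], [0.007, 0.427, 0, 0.012, 0, 0.045, -0.8], [0.007, 0.48, 0, 0.013, 0, 0.05, -0.8], [0.007, 0.53, 0, 0.014, 0, 0.055, -0.8], [0.007, 0.53, 0, 0.014, 0, 0.055, -0.8], [0.007, 0.53, 0, 0.014, 0, 0.055, -0.8]],
])

```text
time: 11.2
tool_pos: [0.5616, 0.1637, 0.0544]
tool_rot: [-0.087, 0.996, 0.0, 0.001]
force: [5.0, 0.8, -2.9]
opening: 0.026
grip_force: 30.0
```

```bash
python3 - <<'E'
from h import *
print(fuseplan(0.5,0,0))
E
```

```text
fuse now [ 5.  -0.1  2. ] pitch 0.16 head 190.02 t 11.2 F [ 5.   0.8 -2.9]
[ 0.     0.006 -0.003 -0.018 -0.     0.008]
```

Call:
drive_tool([
  [[0, 0.006, 0, 0, 0, 0.004, -0.8], [0, 0.006, 0, 0, 0, 0.007, -0.8], [0, 0.006, 0, -0.006, 0, 0.007, -0.8], [0, 0.006, 0, -0.012, 0, 0.007, -0.8], [0, 0.006, 0, -0.017, 0, 0.007, -0.8], [0, 0.006, 0, -0.017, 0, 0.007, -0.8], [0, 0.006, 0, -0.017, 0, 0.007, -0.8]],
])

```text
time: 11.9
tool_pos: [0.565, 0.1644, 0.0524]
tool_rot: [-0.087, 0.996, 0.0, -0.001]
force: [3.6, 0.6, 5.1]
opening: 0.0259
grip_force: 30.0
```

```bash
python3 - <<'E'
from h import *
print(fuseplan(0,0,0))
E
```

```text
fuse now [ 1.5 -0.1  0. ] pitch -0.1 head 190.02 t 11.9 F [3.6 0.6 5.1]
[ 0.    -0.003 -0.003 -0.006 -0.001  0.   ]
```

Resting on the floor. Ease back against the fixed contact.

Call:
drive_tool([
  [[0, 0, 0, -0.003, 0, 0, -0.8], [0, 0, 0, -0.006, 0, 0, -0.8], [0, 0, 0, -0.006, 0, 0, -0.8], [0, 0, 0, -0.006, 0, 0, -0.8]],
], force=10)

```text
time: 12.3
tool_pos: [0.5656, 0.1645, 0.0523]
tool_rot: [-0.087, 0.996, -0.0, -0.002]
force: [-0.5, -0.1, 8.0]
opening: 0.0257
grip_force: 10.0
```

```bash
python3 - <<'E'
from h import *
print(fuseplan(0,0,0))
E
```

```text
fuse now [ 0.9 -0.1 -0.1] pitch -0.22 head 190.03 t 12.3 F [-0.5 -0.1  8. ]
[ 0.    -0.008 -0.003 -0.004 -0.    -0.   ]
```

The x force has dropped to zero, so it is seated against the fixed contact. Release and rise.

Call:
drive_tool([
  [[0, 0, 0, 0, 0, 0, -0.5], [0, 0, 0, 0, 0, 0, -0.1], [0, 0, 0, 0, 0, 0, 0], [0, 0, 0, 0, 0, 0, 0], [0, 0, 0, 0, 0, -0.05, 0], [0, 0, 0, 0, 0, -0.15, 0], [0, 0, 0, 0, 0, -0.35, 0], [0, 0, 0, 0, 0, -0.5, 0], [0, 0, 0, 0, 0, -0.5, 0], [0, 0, 0, 0, 0, -0.5, 0]],
])

```text
time: 13.3
tool_pos: [0.5668, 0.1647, 0.1786]
tool_rot: [-0.087, 0.996, 0.0, -0.0]
force: [0.3, -0.3, -0.4]
opening: 0.0476
grip_force: 0.0
```

```bash
python3 - <<'E'
from h import *
o,p,d=wsnap("w5",(110,0,410,280));c,E=ext("wrist",o);print(o["tool_pos"],o["opening"],o["time"])
F=[[55,13,13],[55,-13,13],[-55,13,13],[-55,-13,13]]
P=proj(c,E,np.array([bayw(f) for f in F]));print(np.round((P-[110,0])*2,1))
# top-face heights along the fuse
uv=np.round(proj(c,E,np.array([bayw([x,0,13]) for x in (-45,-20,10,45)]))).astype(int)
print([np.round(tobay(q),1) for q in atd(c,E,uv,d[uv[:,1],uv[:,0]])])
E
```

```text
[0.56679572 0.16469024 0.17855738] 0.04764773888803385 13.3
[[258.1 262. ]
 [320.4 261.9]
 [261.5 501.5]
 [317.6 501.4]]
[array([-44.7,  -0.2,  13.8]), array([-19.4,  -0.2,  13.5]), array([ 9.9, -0.3, 12.6]), array([45. , -0.3, 13.8])]
```

View pics/w5.png

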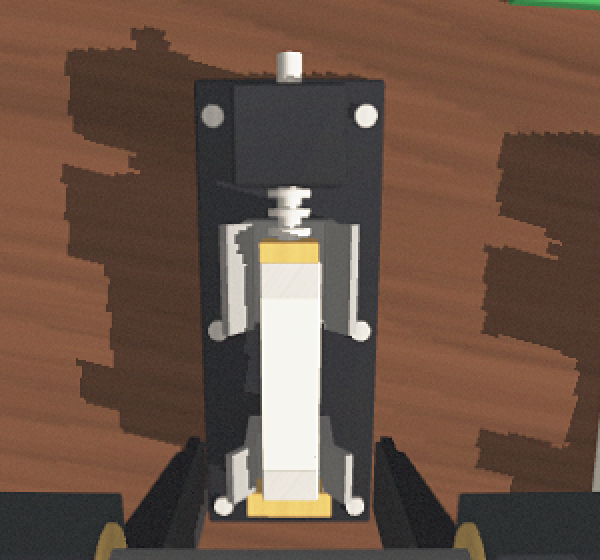

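The fuse lies flat, with its ends at (258–320, 262) and (262–318, 500). It is held between the plunger and the fixed contact, at the predicted seat position and height, and the gripper is clear.

```bash
python3 -c "
from bench import *
print(job_done())"
```

```text
the job is handed in; nothing more can be done
None
```

The long fuse is seated flat between the sprung and fixed contacts, the gripper is clear, the short fuse was never touched, and the job was handed in at about 13.4 s of the 38 s allowed.

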